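Unlock the shop chest and hold up its shackle

ROBOT

A 7-joint arm with a two-finger parallel gripper is mounted at the origin on the work surface. World frame = base frame: x ahead of the robot, y to its left, z up, the work surface at z = 0. Lengths are in m, angles in rad, forces in N, time in s.
With the tool pointing down it reaches from about 0.4 to 0.85 m from the base axis. Payload 10.4 kg.
Tool frame: the origin (TCP) lies between the finger pads; the fingertips stand tcp_to_tips ahead of it and the grasp point (between the pads) lies 8 mm behind it (tcp_to_tips is the distance from the TCP to the fingertips, in m); z points along the fingers, y is the line along which they close (so a half turn about z gives the same grasp; the last joint's range is limited). The gripper opens to 85 mm and grips with 20 to 120 N. Pads are 22 mm wide; open, the fingers measure 114 mm over their backs; the gripper's body (76 mm by 85 mm) begins 54 mm behind the grasp point. The pads swing forward as they close: fully open they stand 13 mm farther back than shut.
Start: joints at [1.268, 0.332, -0.065, 1.46, 0.022, 1.35, -0.088], TCP at [0.173, -0.601, 0.242] pointing down, gripper open.
Joint ranges: [-2.6, 2.6], [-0.5, 2.12], [-1.47, 1.34], [0.16, 2.42], [-1.27, 4.41], [0.06, 2.06], [-2.6, 2.6]. Speed limits (rad/s): [2.22, 2.22, 2.79, 2.79, 3.14, 3.14, 3.14].

INTERFACE

Orientations are given as a unit quaternion [x, y, z, w].
In Python, from workcell import * gives the robot as it stands.
- The arm moves only by the tool apply_moves, never from a script. Its argument "rows" is a list of rows, each an object of numbers: "x", "y", "z": the shift along the tool's x, y, z in mm; "ax", "ay", "az": the turn, a rotation vector about the tool's x, y, z in degrees; "gripper": the closure, from 0 (fully open) to 1 (shut). A call has 1 to 5 rows; each row shifts and turns the commanded pose from where the row before left it, along the tool's axes as they then stand; what a row does not reach is not made up. A row lasts 1/12 s, in which the tool goes at most 41.7 mm and 7.16 degrees, less where a joint would pass 70% of its speed; a pose out of reach is approached as far as the arm can. A call with a gripper value outside its range is refused whole. The fingers move at their own pace and stop on an object; "newtons" is the grip in N (left out, the last holds). Time passes only in rows, so rows that do not move let the fingers close. It gives the time, the measured TCP pose, the force, the opening and the grip force at its end, in the units of the state.
- get_obs(): the state, without advancing time (a new reading comes with each control period).
- camera(name): name is "scene" or "top" or "wrist"; returns a dict with "color" (420x560x3 uint8, red, green, blue), "fov_y" (degrees; the focal length in pixels is half the picture's height over the tangent of half this angle, whatever the lens; pixels are square), "cx", "cy" (the principal point, pixels), "rvec" (rotation vector, rad) and "tvec" (3), from world to camera coordinates, as OpenCV has them. Camera axes: x right, y down, z forward; pixel columns grow to the right and rows downward; lengths in m; the calibration is good to about 2 mm. A picture is of the moment at which its call begins. There is no depth.
- hand_in(): hands the job in; it is judged then, once.
The state is a dict: "clock": time; "joint_pos": joint angles; "joint_velocities": joint speeds; "tau": joint torques, N m; "position": TCP position; "ee_rot": TCP orientation; "ft_force": force on the tool from outside, world axes, zero at the start; "torque": the same for the moment, N m; "grip_width": opening from 0.0 (shut) to 1.0 (fully open); "grasp_force": force on a finger pad.
Only numpy, scipy, OpenCV 4.12 (cv2) and the standard library are available. Lean on these libraries where they do the work, as an engineer would, in place of code of your own. Each camera call takes 0.05 s, during which the arm holds its last target. There are 200 camera calls.

TASK

Unlock the tool chest on the bench: turn the dial on its top clockwise, click by click, until the dial's pointed nose clicks into the notch marked by the long tick, straight at the shackle. Then draw the U-shaped shackle straight up out of the lock plate and finish while holding it up, upright and still, at least 10 cm higher than it sat, with the dial left in that notch; leave the other things where they are.

Things in the scene. Friction and masses are not known exactly. Their poses are not given: they have to be found in the camera images.
- chest: Fixed green steel chest, 260 (x) x 360 (y) x 110 mm high; origin under its centre, z up, -x its front. Steel lock plate let into the top, 90 x 240 mm, centred at x -40, y 0, upper face at z 114 mm. Dial axis at x -40, y -50; shackle's middle at x -40, y 55. A hasp strap, 4 mm high, 26 mm wide, runs along x under the shackle. A tin stands on top near x 80, y -90.
- dial_grip (a point): On the dial's axis, 31 mm above the lock plate, at the height to grip. Steel flange 52 mm across (top 8.5 mm over the plate) with an upright black bar grip 14 mm thick (x), 49 mm long (y), 8 to 41 mm over the plate. The bar runs along this point's y; its +y end is a pointed nose with a fine line on top, its other end square. z up. Unlocked: +y along the chest's +y, nose at the shackle.
- dial (a joint): Dial angle, rad, growing clockwise seen from above; 0 = unlocked, nose at the long tick and the shackle. Sprung notches (clicks) every 0.524 (30 degrees), one at 0; let go, it settles into the nearest (about 0.05 N m). Range -2.85 to 0.75: 0 is not at a stop. Starts in a notch from -2.62 to -1.05. The shackle comes free only within about 0.15 of 0.
- shackle_grip (a point): Centre of the grip sleeve on the loose shackle's crown, 50 mm above the lock plate when seated. Upright U of 9 mm bar, 59 mm wide, in this point's y-z plane (y as the chest's y); sleeve 13 (x) x 28 (y) x 15 mm high. Two legs reach 37 mm below the plate's face, 1 mm loose; the one near the dial has a toe that the lock catches. Unlocked it draws straight up freely. About 220 g.
- jar: Bystander: glass jar with steel lid, 66 mm across, 85 mm high, on the bench; origin at the centre of its underside. Leave it.
- carton: Bystander: cardboard carton 80 x 110 x 50 mm on the bench; origin at the centre of its underside. Leave it.
- tin: Bystander: low round metal tin, 70 mm across, 36 mm high, standing on the rear of the chest's top; origin at the centre of its underside. Leave it.
Not all that is in view belongs to the job. What is meant by the part that bears shackle_grip is not pink, and is the smaller of those in its own colour.

How it is judged:
By the outcome, as a careful person would: the job done as asked, in the order asked, and still so for the second after the job is handed in, while the arm keeps its last pose, push and grip.
It also fails if it takes over 67 s, if anything falls off the work surface, if the arm or the gripper's body presses on something with over 40 N, if the wrist force passes 120 N, or if a joint passes its speed limit or range.

## Working session

There is one attempt and no reset: what is moved stays moved. The work goes in short steps, Python scripts to look and compute and a tool call to move; the robot and the scene stay as the last step left them, time stands still between calls to the robot, and variables do not carry over. Pictures are saved under pics/ and viewed, at most 10 in all, crops included, and the job is handed in when it is done.

Besides the shell and the picture viewer there is one more tool, called after ">>>" in YAML: its name, and indented under it one key for each argument. apply_moves: Moves the arm, as the interface text tells. Its arguments: {"type":"object","properties":{"rows":{"type":"array","items":{"type":"object","properties":{"x":{"type":"number"},"y":{"type":"number"},"z":{"type":"number"},"ax":{"type":"number"},"ay":{"type":"number"},"az":{"type":"number"},"gripper":{"type":"number"}}}},"newtons":{"type":"number"}},"required":["rows"]}

```bash
mkdir -p pics; ls; python3 - <<'E'
from workcell import *
import cv2,numpy as np
o=get_obs();print({k:np.round(v,3).tolist() for k,v in o.items()})
try: print(tcp_to_tips)
except Exception as e: print(e)
for n in("scene","top","wrist"):
    c=camera(n);cv2.imwrite(f"pics/{n}0.png",c["color"][:,:,::-1]);np.save(f"pics/{n}0.npy",c,allow_pickle=True)
    print(n,c["fov_y"],c["cx"],c["cy"],c["rvec"],c["tvec"])
E
```

```text
pics
{'clock': 0.0, 'joint_pos': [1.268, 0.333, -0.065, 1.461, 0.022, 1.35, -0.089], 'joint_velocities': [-0.001, 0.001, 0.002, 0.0, 0.001, -0.002, 0.001], 'tau': [0.0, -62.545, 0.049, -39.161, 0.016, 0.01, 0.0], 'position': [0.173, -0.6, 0.242], 'ee_rot': [0.99, 0.139, -0.0, -0.001], 'ft_force': [-0.253, -0.007, -0.315], 'torque': [-0.003, -0.053, -0.015], 'grasp_force': 0.0, 'grip_width': 1.002}
0.011
scene 42.68582369917061 282.81297311185415 209.9018943966361 [ 2.19254306  0.99996151 -0.38265127] [-0.33804147 -0.20752926  1.80378998]
top 52.45706093418282 274.3182810337968 213.26762879267955 [ 2.1936208  -2.21263897  0.09388938] [-0.0035361   0.53186716  1.38460727]
wrist 61.454750109729744 280.8728840238707 213.96161556136505 [-2.31881983  1.74696907  0.25280864] [-0.6239686  -0.03645248  0.37930244]
```

View pics/top0.png

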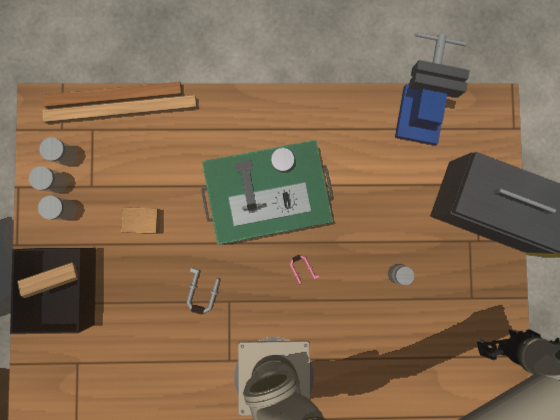

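View pics/scene0.png

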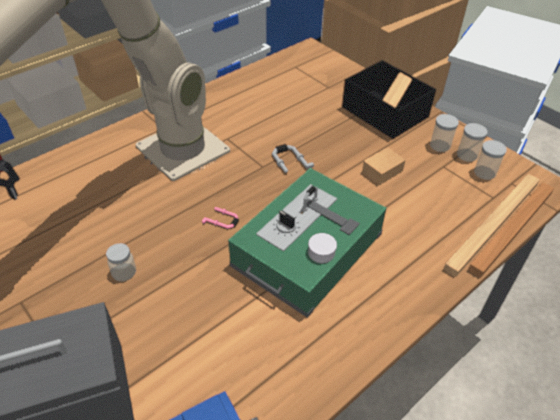

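The top view shows the chest with corners at about (204,160), (317,142), (333,222) and (218,243). The dial is near (287,200) and the seated shackle near (252,207). The pink and the large grey shackles on the bench are decoys.

```bash
cat > h.py <<'E'
from workcell import *
import cv2,numpy as np
from scipy.spatial.transform import Rotation as R
def ray(c,uv,z):
    f=210/np.tan(np.radians(c["fov_y"]/2));M=R.from_rotvec(np.ravel(c["rvec"])).as_matrix();t=np.ravel(c["tvec"])
    d=M.T@np.array([(uv[0]-c["cx"])/f,(uv[1]-c["cy"])/f,1]);o=-M.T@t
    return o+d*(z-o[2])/d[2]
def proj(c,P):
    f=210/np.tan(np.radians(c["fov_y"]/2));K=np.array([[f,0,c["cx"]],[0,f,c["cy"]],[0,0,1]])
    return cv2.projectPoints(np.array(P,float).reshape(-1,1,3),np.ravel(c["rvec"]),np.ravel(c["tvec"]),K,None)[0][:,0]
def tool(P):  # world point -> tool-frame shift mm
    o=get_obs();return np.round(1000*R.from_quat(o["ee_rot"]).inv().apply(np.array(P)-o["position"]),1)
def yawx(): # world heading of tool x, deg
    x=R.from_quat(get_obs()["ee_rot"]).as_matrix()[:,0];return np.degrees(np.arctan2(x[1],x[0]))
def save(n,name):
    c=camera(n);cv2.imwrite(f"pics/{name}.png",c["color"][:,:,::-1]);np.save(f"pics/{name}.npy",c,allow_pickle=True);return c
def load(n): return np.load(f"pics/{n}.npy",allow_pickle=True).item()
E
python3 - <<'E'
from h import *
c=load("top0");h=cv2.cvtColor(c["color"],cv2.COLOR_RGB2HSV)
m=cv2.inRange(h,(60,80,30),(90,255,255));cs,_=cv2.findContours(m,0,2);k=max(cs,key=cv2.contourArea)
r=cv2.minAreaRect(k);print(r)
P=np.array([ray(c,p,0.11) for p in cv2.boxPoints(r)]);print(P.round(3),P.mean(0))
for i in range(4):
    d=P[(i+1)%4]-P[i];print(np.hypot(*d[:2]),np.degrees(np.arctan2(d[1],d[0])))
m2=cv2.inRange(h,(0,0,120),(180,60,255));box=np.zeros_like(m2);cv2.fillPoly(box,[k],255);m2&=box
cs,_=cv2.findContours(m2,0,2);k2=max(cs,key=cv2.contourArea);r=cv2.minAreaRect(k2);print(r)
P=np.array([ray(c,p,0.114) for p in cv2.boxPoints(r)]);print(P.round(3),P.mean(0))
for i in range(4):
    d=P[(i+1)%4]-P[i];print(np.hypot(*d[:2]),np.degrees(np.arctan2(d[1],d[0])))
print(yawx())
E
```

```text
((267.0113220214844, 191.56036376953125), (83.66697692871094, 116.65462493896484), 79.3803482055664)
[[ 0.688  0.215  0.11 ]
 [ 0.754 -0.139  0.11 ]
 [ 0.498 -0.183  0.11 ]
 [ 0.436  0.168  0.11 ]] [0.59402989 0.01536957 0.11      ]
0.36056941254236696 -79.50664293437393
0.25953647480457587 -170.33554370078124
0.3567181450644377 100.08885657254217
0.25699097587430747 10.516891880534036
((269.18927001953125, 203.65524291992188), (30.321428298950195, 79.28291320800781), 79.15969848632812)
[[ 0.579  0.137  0.114]
 [ 0.624 -0.102  0.114]
 [ 0.532 -0.118  0.114]
 [ 0.488  0.12   0.114]] [0.55568993 0.00941528 0.114     ]
0.24307547272865035 -79.4744697408883
0.09332203407195168 -169.97636835561082
0.24213587181643934 100.37854570651902
0.09269736906306367 10.601511046386358
16.03197412025877
```

```bash
python3 - <<'E'
from h import *
c=load("wrist0");M=R.from_rotvec(np.ravel(c["rvec"])).as_matrix();o=-M.T@np.ravel(c["tvec"])
print("cam in tool mm",tool(o),"axis in tool",R.from_quat(get_obs()["ee_rot"]).inv().apply(M[2]).round(3))
print(tool([.5646,-.04,.34]))
E
```

```text
cam in tool mm [  71.7   -0.4 -131.7] axis in tool [-0.282 -0.     0.959]
[ 531.6 -430.5  -97.8]
```

>>> apply_moves:
  rows:
    - {"x": 30,"y": -24,"z": -8,"gripper": 0}
    - {"x": 30,"y": -24,"z": -8,"gripper": 0}
    - {"x": 30,"y": -24,"z": -8,"gripper": 0}
    - {"x": 30,"y": -24,"z": -8,"gripper": 0}
    - {"x": 30,"y": -24,"z": -8,"gripper": 0}

```text
invalid input at $.rows[0]: expected keys x, y, z, ax, ay, az, gripper
```

>>> apply_moves:
  rows:
    - {"x": 30,"y": -24,"z": -8}
    - {"x": 30,"y": -24,"z": -8}
    - {"x": 30,"y": -24,"z": -8}
    - {"x": 30,"y": -24,"z": -8}
    - {"x": 30,"y": -24,"z": -8}

```text
invalid input at $.rows[0]: expected keys x, y, z, ax, ay, az, gripper
```

>>> apply_moves:
  rows:
    - {"x": 30,"y": -24,"z": -4}
    - {"x": 30,"y": -24,"z": -4}
    - {"x": 30,"y": -24,"z": -4}
    - {"x": 30,"y": -24}
    - {"x": 30,"y": -24}

```text
invalid input at $.rows[0]: expected keys x, y, z, ax, ay, az, gripper
```

```bash
python3 - <<'E'
from h import *
o=get_obs();print(o["clock"],o["position"],yawx(),np.degrees(o["joint_pos"]).round(),tool([.5646,-.04,.34]))
E
```

```text
0.15 [ 0.17253656 -0.60045574  0.24173686] 16.03197412025877 [73. 19. -4. 84.  1. 77. -5.] [ 531.6 -430.5  -97.8]
```

All keys are needed.

>>> apply_moves:
  rows:
    - {"x": 30,"y": -24,"z": -8,"ax": 0,"ay": 0,"az": 0,"gripper": 0}
    - {"x": 30,"y": -24,"z": -8,"ax": 0,"ay": 0,"az": 0,"gripper": 0}
    - {"x": 30,"y": -24,"z": -8,"ax": 0,"ay": 0,"az": 0,"gripper": 0}
    - {"x": 30,"y": -24,"z": -8,"ax": 0,"ay": 0,"az": 0,"gripper": 0}
    - {"x": 30,"y": -24,"z": -8,"ax": 0,"ay": 0,"az": 0,"gripper": 0}

```text
clock: 0.57
position: [0.2843, -0.4422, 0.2825]
ee_rot: [0.99, 0.139, -0.0, -0.0]
ft_force: [0.5, -1.2, -0.3]
grip_width: 0.998
grasp_force: 0.0
```

>>> apply_moves:
  rows:
    - {"x": 30,"y": -24,"z": -8,"ax": 0,"ay": 0,"az": 0,"gripper": 0}
    - {"x": 30,"y": -24,"z": -8,"ax": 0,"ay": 0,"az": 0,"gripper": 0}
    - {"x": 30,"y": -24,"z": -8,"ax": 0,"ay": 0,"az": 0,"gripper": 0}
    - {"x": 30,"y": -24,"z": -8,"ax": 0,"ay": 0,"az": 0,"gripper": 0}
    - {"x": 30,"y": -24,"z": -8,"ax": 0,"ay": 0,"az": 0,"gripper": 0}

```text
clock: 0.98
position: [0.3953, -0.2854, 0.3227]
ee_rot: [0.99, 0.139, -0.0, 0.0]
ft_force: [0.7, -0.9, 1.1]
grip_width: 1.0
grasp_force: 0.0
```

>>> apply_moves:
  rows:
    - {"x": 30,"y": -24,"z": -4,"ax": 0,"ay": 0,"az": 0,"gripper": 0}
    - {"x": 30,"y": -24,"z": -4,"ax": 0,"ay": 0,"az": 0,"gripper": 0}
    - {"x": 30,"y": -24,"z": -4,"ax": 0,"ay": 0,"az": 0,"gripper": 0}
    - {"x": 30,"y": -24,"z": 0,"ax": 0,"ay": 0,"az": 0,"gripper": 0}
    - {"x": 30,"y": -24,"z": 0,"ax": 0,"ay": 0,"az": 0,"gripper": 0}

```text
clock: 1.4
position: [0.5064, -0.1287, 0.3346]
ee_rot: [0.99, 0.139, 0.0, 0.0]
ft_force: [1.2, -0.1, -1.0]
grip_width: 0.998
grasp_force: 0.0
```

```bash
python3 - <<'E'
from h import *
o=get_obs();print(o["clock"],o["position"],yawx(),np.degrees(o["joint_pos"]).round(),tool([.5646,-.04,.34]))
E
```

```text
1.4 [ 0.50644456 -0.12872766  0.3346458 ] 16.014499335574346 [ 38.   6. -31.  89.   3.  86. -67.] [ 80.4 -69.2  -5.3]
```

>>> apply_moves:
  rows:
    - {"x": 26,"y": -23,"z": -2,"ax": 0,"ay": 0,"az": 0,"gripper": 0}
    - {"x": 27,"y": -23,"z": -2,"ax": 0,"ay": 0,"az": 0,"gripper": 0}
    - {"x": 27,"y": -23,"z": 0,"ax": 0,"ay": 0,"az": 0,"gripper": 0}
    - {"x": 0,"y": 0,"z": 0,"ax": 0,"ay": 0,"az": 0,"gripper": 0}

```text
clock: 1.73
position: [0.5653, -0.0346, 0.3377]
ee_rot: [0.99, 0.144, 0.0, -0.002]
ft_force: [-0.1, 1.0, 0.3]
grip_width: 1.005
grasp_force: 0.0
```

```bash
python3 - <<'E'
from h import *
c=save("wrist","w1")
print(get_obs()["position"],proj(c,[[.5646,-.04,.155],[.546,.063,.165]]).round())
E
```

```text
[ 0.56437195 -0.03781987  0.33768503] [[288. 195.]
 [169. 185.]]
```

View pics/w1.png

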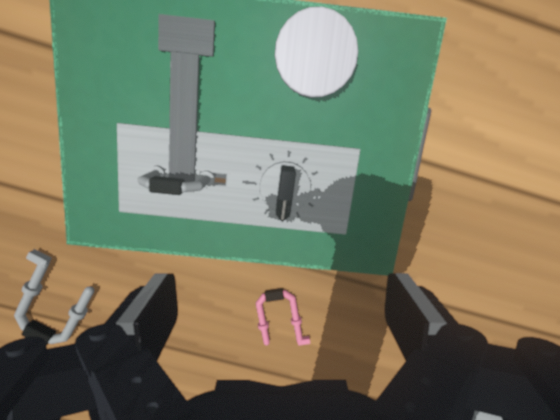

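The long tick is at about (250,182), on the shackle side. The bar runs (288,168)–(284,215), with a fine line on its lower end near (283,207). I'll zoom in to confirm the nose.

```bash
python3 - <<'E'
from h import *
c=load("w1");a=c["color"][135:240,130:330,::-1]
cv2.imwrite("pics/w1z.png",cv2.resize(a,None,fx=4,fy=4,interpolation=2))
g=c["color"].max(2);m=(g<45).astype(np.uint8);m[:150]=0;m[235:]=0;m[:,:262]=0;m[:,312:]=0
cs,_=cv2.findContours(m,0,2);k=max(cs,key=cv2.contourArea);r=cv2.minAreaRect(k);print(r)
b=cv2.boxPoints(r);P=np.array([ray(c,p,.155) for p in b]);print(P.round(4),P.mean(0))
for i in range(2): d=P[i+1]-P[i];print(np.hypot(*d[:2]),np.degrees(np.arctan2(d[1],d[0])))
g2=c["color"].max(2);m=(g2<60).astype(np.uint8);m[:168]=0;m[205:]=0;m[:,:140]=0;m[:,192:]=0
cs,_=cv2.findContours(m,0,2);k=max(cs,key=cv2.contourArea);r=cv2.minAreaRect(k);print(r,ray(c,r[0],.1715))
E
```

```text
Traceback (most recent call last):
ValueError: max() iterable argument is empty
```

View pics/w1z.png

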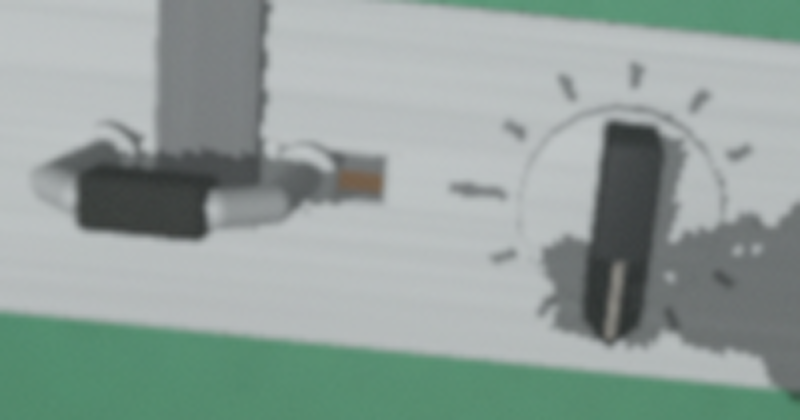

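The fine line and point are at the lower end, so the nose is 90° counter-clockwise of the long tick (dial about -1.57). In full-image pixels the bar's top centre is at about (285.5,193), the flange centre (285.5,187) and the sleeve centre (166,185.5).

```bash
python3 - <<'E'
from h import *
c=load("w1")
f=lambda u,v:(130+u/4,135+v/4)
print("flange",ray(c,f(622,207),.1225),"bar",ray(c,f(622,232),.155))
a,b=ray(c,f(632,125),.155),ray(c,f(612,340),.155);print("bar heading",np.degrees(np.arctan2(*(b-a)[1::-1])),np.linalg.norm(b-a))
print("sleeve",ray(c,f(143,202),.1690))
a,b=ray(c,f(85,200),.1690),ray(c,f(205,206),.1690);print(np.degrees(np.arctan2(*(a-b)[1::-1])),np.linalg.norm(b-a))
print(get_obs()["position"],yawx())
E
```

```text
flange [ 0.56467951 -0.03837699  0.1225    ] bar [ 0.56559564 -0.03779029  0.155     ]
bar heading -168.48268155817848 0.05044301144859276
sleeve [0.54544641 0.06473113 0.169     ]
103.61259191933871 0.025966124294777772
[ 0.56437195 -0.03781987  0.33768503] 16.39760951905095
```

>>> apply_moves:
  rows:
    - {"x": 0,"y": 0,"z": 0,"ax": 0,"ay": 0,"az": -7,"gripper": 0}
    - {"x": 0,"y": 0,"z": 0,"ax": 0,"ay": 0,"az": -7,"gripper": 0}
    - {"x": 0,"y": 0,"z": 0,"ax": 0,"ay": 0,"az": -7,"gripper": 0}
    - {"x": 0,"y": 0,"z": 0,"ax": 0,"ay": 0,"az": -7,"gripper": 0}
    - {"x": 0,"y": 0,"z": 0,"ax": 0,"ay": 0,"az": -7,"gripper": 0}

```text
clock: 2.2
position: [0.5632, -0.043, 0.3381]
ee_rot: [0.901, 0.433, -0.0, 0.0]
ft_force: [-0.7, 1.0, -0.3]
grip_width: 1.0
grasp_force: 0.0
```

>>> apply_moves:
  rows:
    - {"x": 0,"y": 0,"z": 0,"ax": 0,"ay": 0,"az": -7,"gripper": 0}
    - {"x": 0,"y": 0,"z": 0,"ax": 0,"ay": 0,"az": -7,"gripper": 0}
    - {"x": 0,"y": 0,"z": 0,"ax": 0,"ay": 0,"az": -7,"gripper": 0}
    - {"x": 0,"y": 0,"z": 0,"ax": 0,"ay": 0,"az": -7,"gripper": 0}
    - {"x": 0,"y": 0,"z": 0,"ax": 0,"ay": 0,"az": -7,"gripper": 0}

```text
clock: 2.62
position: [0.5632, -0.0431, 0.3381]
ee_rot: [0.73, 0.684, -0.0, 0.0]
ft_force: [0.5, 0.2, 0.1]
grip_width: 1.002
grasp_force: 0.0
```

>>> apply_moves:
  rows:
    - {"x": 0,"y": 0,"z": 0,"ax": 0,"ay": 0,"az": -7,"gripper": 0}
    - {"x": 0,"y": 0,"z": 0,"ax": 0,"ay": 0,"az": -7,"gripper": 0}
    - {"x": 0,"y": 0,"z": 0,"ax": 0,"ay": 0,"az": -7,"gripper": 0}
    - {"x": 0,"y": 0,"z": 0,"ax": 0,"ay": 0,"az": -7,"gripper": 0}
    - {"x": 0,"y": 0,"z": 0,"ax": 0,"ay": 0,"az": -7,"gripper": 0}

```text
clock: 3.03
position: [0.5632, -0.0431, 0.3381]
ee_rot: [0.49, 0.872, -0.0, -0.0]
ft_force: [-0.6, -1.0, -0.1]
grip_width: 1.002
grasp_force: 0.0
```

>>> apply_moves:
  rows:
    - {"x": 0,"y": 0,"z": 0,"ax": 0,"ay": 0,"az": -7,"gripper": 0}
    - {"x": 0,"y": 0,"z": 0,"ax": 0,"ay": 0,"az": -7,"gripper": 0}
    - {"x": 0,"y": 0,"z": 0,"ax": 0,"ay": 0,"az": -7,"gripper": 0}
    - {"x": 0,"y": 0,"z": 0,"ax": 0,"ay": 0,"az": -7,"gripper": 0}
    - {"x": 0,"y": 0,"z": 0,"ax": 0,"ay": 0,"az": -7,"gripper": 0}

```text
clock: 3.45
position: [0.5632, -0.0431, 0.3381]
ee_rot: [0.205, 0.979, -0.0, -0.0]
ft_force: [-0.1, -0.4, 0.5]
grip_width: 0.996
grasp_force: 0.0
```

>>> apply_moves:
  rows:
    - {"x": 0,"y": 0,"z": 0,"ax": 0,"ay": 0,"az": -7,"gripper": 0}
    - {"x": 0,"y": 0,"z": 0,"ax": 0,"ay": 0,"az": -7,"gripper": 0}
    - {"x": 0,"y": 0,"z": 0,"ax": 0,"ay": 0,"az": -7,"gripper": 0}
    - {"x": 0,"y": 0,"z": 0,"ax": 0,"ay": 0,"az": -6,"gripper": 0}
    - {"x": 0,"y": 0,"z": 0,"ax": 0,"ay": 0,"az": 0,"gripper": 0}

```text
clock: 3.87
position: [0.5632, -0.0431, 0.338]
ee_rot: [-0.028, 1.0, -0.0, -0.0]
ft_force: [0.2, -0.7, 0.5]
grip_width: 1.002
grasp_force: 0.0
```

```bash
python3 - <<'E'
from h import *
o=get_obs();print(o["clock"],o["position"],yawx(),np.degrees(o["joint_pos"]).round(),R.from_quat(o["ee_rot"]).as_matrix()[:,2],tool([.565,-.0385,.190]),o["ft_force"])
E
```

```text
3.8667 [ 0.56322032 -0.04310758  0.3380044 ] -176.76502698512368 [ 45.  17. -57.  82.  14.  89.  83.] [-6.17804553e-04 -4.81123291e-04 -9.99999693e-01] [ -2.1   4.6 148. ] [ 0.18932586 -0.73367692  0.54222862]
```

>>> apply_moves:
  rows:
    - {"x": 0,"y": 2,"z": 20,"ax": 0,"ay": 0,"az": -7,"gripper": 0}
    - {"x": 0,"y": 2,"z": 20,"ax": 0,"ay": 0,"az": 0,"gripper": 0}
    - {"x": 0,"y": 0,"z": 10,"ax": 0,"ay": 0,"az": 0,"gripper": 0}
    - {"x": 0,"y": 0,"z": 0,"ax": 0,"ay": 0,"az": 0,"gripper": 0}
    - {"x": 0,"y": 0,"z": 0,"ax": 0,"ay": 0,"az": 0,"gripper": 0}

```text
clock: 4.28
position: [0.5629, -0.0386, 0.2885]
ee_rot: [-0.086, 0.996, -0.0, -0.0]
ft_force: [0.2, 0.1, 0.9]
grip_width: 1.002
grasp_force: 0.0
```

```bash
python3 - <<'E'
from h import *
c=save("wrist","w2");print(get_obs()["position"],yawx())
p=proj(c,[[.565,-.0385,.155],[.546,.0645,.169]]).round();print(p)
x,y=p[0].astype(int);x0,y0=max(x-120,0),max(y-100,0);print(x0,y0)
a=c["color"][y0:y0+200,x0:x0+266,::-1];cv2.imwrite("pics/w2z.png",cv2.resize(a,None,fx=3,fy=3))
E
```

```text
[ 0.56330819 -0.03835778  0.28913971] -170.09823632058422
[[280. 209.]
 [421. 212.]]
160 109
```

View pics/w2z.png

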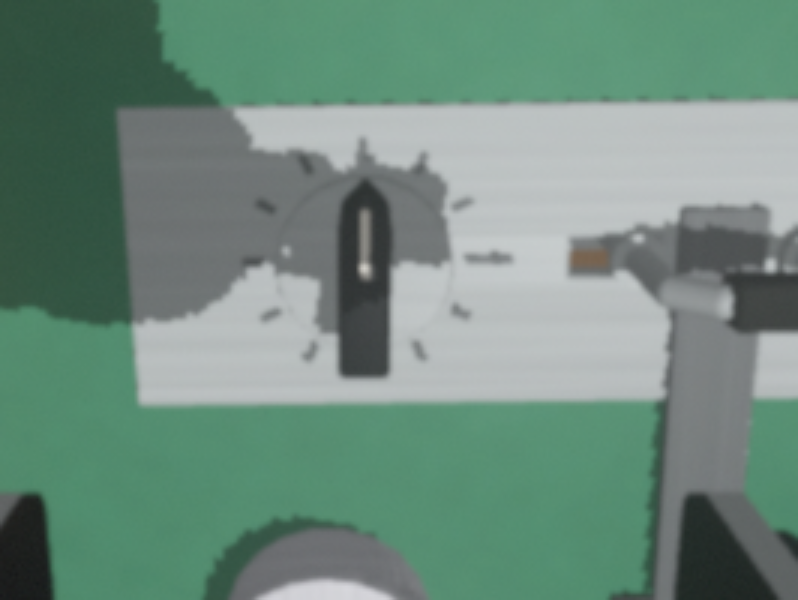

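Nose tip is at crop (365,180), square end at (365,376), and the long tick at (490,258). The bar is vertical in the image, so the tool's heading matches it.

```bash
python3 - <<'E'
from h import *
c=load("w2");f=lambda u,v:(160+u/3,109+v/3)
print("flange",ray(c,f(365,260),.1225),"bar",ray(c,f(365,278),.155))
b=ray(c,f(365,278),.155);b[2]=.137;print(tool(b),yawx())
E
```

```text
flange [ 0.56204082 -0.03771514  0.1225    ] bar [ 0.55910264 -0.03828966  0.155     ]
[  4.2   0.8 152.1] -170.09823632058422
```

>>> apply_moves:
  newtons: 30
  rows:
    - {"x": 0,"y": 0,"z": 35,"ax": 0,"ay": 0,"az": 0,"gripper": 0}
    - {"x": 0,"y": 0,"z": 35,"ax": 0,"ay": 0,"az": 0,"gripper": 0}
    - {"x": 0,"y": 0,"z": 35,"ax": 0,"ay": 0,"az": 0,"gripper": 0.3}
    - {"x": 0,"y": 0,"z": 28,"ax": 0,"ay": 0,"az": 0,"gripper": 0.3}
    - {"x": 0,"y": 0,"z": 15,"ax": 0,"ay": 0,"az": 0,"gripper": 0.3}

```text
clock: 4.75
position: [0.5623, -0.0386, 0.1381]
ee_rot: [-0.087, 0.996, 0.0, -0.001]
ft_force: [-0.5, -0.0, 0.6]
grip_width: 0.702
grasp_force: 0.0
```

>>> apply_moves:
  rows:
    - {"x": 0,"y": 0,"z": 0,"ax": 0,"ay": 0,"az": 0,"gripper": 1}
    - {"x": 0,"y": 0,"z": 0,"ax": 0,"ay": 0,"az": 0,"gripper": 1}
    - {"x": 0,"y": 0,"z": 0,"ax": 0,"ay": 0,"az": 0,"gripper": 1}
    - {"x": 0,"y": 0,"z": 0,"ax": 0,"ay": 0,"az": 0,"gripper": 1}
    - {"x": 0,"y": 0,"z": 0,"ax": 0,"ay": 0,"az": 0,"gripper": 1}

```text
clock: 5.17
position: [0.5643, -0.0382, 0.1424]
ee_rot: [-0.087, 0.996, -0.001, 0.002]
ft_force: [-1.6, -1.0, 7.4]
grip_width: 0.159
grasp_force: 33.6
```

>>> apply_moves:
  rows:
    - {"x": 0,"y": 0,"z": 0,"ax": 0,"ay": 0,"az": 0,"gripper": 1}
    - {"x": 0,"y": 0,"z": 0,"ax": 0,"ay": 0,"az": 0,"gripper": 1}
    - {"x": 0,"y": 0,"z": 0,"ax": 0,"ay": 0,"az": 0,"gripper": 1}
    - {"x": 0,"y": 0,"z": 0,"ax": 0,"ay": 0,"az": 0,"gripper": 1}

```text
clock: 5.5
position: [0.5644, -0.0382, 0.1424]
ee_rot: [-0.087, 0.996, -0.001, 0.002]
ft_force: [-1.0, 0.3, 7.7]
grip_width: 0.157
grasp_force: 33.6
```

>>> apply_moves:
  rows:
    - {"x": 0,"y": 0,"z": 0,"ax": 0,"ay": 0,"az": 6,"gripper": 1}
    - {"x": 0,"y": 0,"z": 0,"ax": 0,"ay": 0,"az": 6,"gripper": 1}
    - {"x": 0,"y": 0,"z": 0,"ax": 0,"ay": 0,"az": 6,"gripper": 1}
    - {"x": 0,"y": 0,"z": 0,"ax": 0,"ay": 0,"az": 6,"gripper": 1}
    - {"x": 0,"y": 0,"z": 0,"ax": 0,"ay": 0,"az": 6,"gripper": 1}

```text
clock: 5.92
position: [0.5644, -0.0384, 0.1424]
ee_rot: [0.176, 0.984, -0.0, 0.002]
ft_force: [-0.8, -2.2, 6.6]
grip_width: 0.157
grasp_force: 33.6
```

```bash
python3 - <<'E'
from h import *
o=get_obs();print(o["position"],yawx(),o["ft_force"],o["torque"],o["grip_width"])
E
```

```text
[ 0.56435531 -0.03842622  0.14243013] 159.70304895011822 [-0.8235054  -2.15935758  6.6303917 ] [-0.50883424  0.08789942  0.24704637] 0.15695888438058914
```

Smooth so far, with low forces. Two more clicks.

>>> apply_moves:
  rows:
    - {"x": 0,"y": 0,"z": 0,"ax": 0,"ay": 0,"az": 6,"gripper": 1}
    - {"x": 0,"y": 0,"z": 0,"ax": 0,"ay": 0,"az": 6,"gripper": 1}
    - {"x": 0,"y": 0,"z": 0,"ax": 0,"ay": 0,"az": 6,"gripper": 1}
    - {"x": 0,"y": 0,"z": 0,"ax": 0,"ay": 0,"az": 6,"gripper": 1}
    - {"x": 0,"y": 0,"z": 0,"ax": 0,"ay": 0,"az": 6,"gripper": 1}

```text
clock: 6.33
position: [0.5642, -0.0387, 0.1424]
ee_rot: [0.425, 0.905, -0.0, 0.002]
ft_force: [-1.5, -3.7, 7.1]
grip_width: 0.156
grasp_force: 33.7
```

>>> apply_moves:
  rows:
    - {"x": 0,"y": 0,"z": 0,"ax": 0,"ay": 0,"az": 6,"gripper": 1}
    - {"x": 0,"y": 0,"z": 0,"ax": 0,"ay": 0,"az": 6,"gripper": 1}
    - {"x": 0,"y": 0,"z": 0,"ax": 0,"ay": 0,"az": 6,"gripper": 1}
    - {"x": 0,"y": 0,"z": 0,"ax": 0,"ay": 0,"az": 6,"gripper": 1}
    - {"x": 0,"y": 0,"z": 0,"ax": 0,"ay": 0,"az": 6,"gripper": 1}

```text
clock: 6.75
position: [0.564, -0.0388, 0.1424]
ee_rot: [0.645, 0.764, 0.0, 0.002]
ft_force: [-2.6, -3.2, 7.9]
grip_width: 0.156
grasp_force: 33.8
```

```bash
python3 - <<'E'
from h import *
o=get_obs();print(o["position"],yawx(),o["ft_force"],o["torque"],o["grip_width"])
E
```

```text
[ 0.56398573 -0.0387661   0.14239995] 99.6961541530172 [-2.59064061 -3.22980468  7.87523697] [-0.80133812  0.61982048  0.23858959] 0.15646810623328863
```

>>> apply_moves:
  rows:
    - {"x": 0,"y": 0,"z": 0,"ax": 0,"ay": 0,"az": 0,"gripper": 0.2}
    - {"x": 0,"y": 0,"z": 0,"ax": 0,"ay": 0,"az": 0,"gripper": 0.2}
    - {"x": 0,"y": 0,"z": 0,"ax": 0,"ay": 0,"az": 0,"gripper": 0.2}
    - {"x": 0,"y": 0,"z": 0,"ax": 0,"ay": 0,"az": 0,"gripper": 0.2}
    - {"x": 0,"y": 0,"z": -20,"ax": 0,"ay": 0,"az": 0,"gripper": 0.2}

```text
clock: 7.17
position: [0.5611, -0.0382, 0.1573]
ee_rot: [0.642, 0.767, -0.001, -0.002]
ft_force: [0.3, -0.3, 0.4]
grip_width: 0.798
grasp_force: 0.0
```

>>> apply_moves:
  rows:
    - {"x": 0,"y": 0,"z": -35,"ax": 0,"ay": 0,"az": 0,"gripper": 0.2}
    - {"x": 15,"y": 0,"z": -35,"ax": 0,"ay": 0,"az": 0,"gripper": 0.2}
    - {"x": 15,"y": 0,"z": -35,"ax": 0,"ay": 0,"az": 0,"gripper": 0.2}
    - {"x": 0,"y": 0,"z": 0,"ax": 0,"ay": 0,"az": 0,"gripper": 0.2}
    - {"x": 0,"y": 0,"z": 0,"ax": 0,"ay": 0,"az": 0,"gripper": 0.2}

```text
clock: 7.58
position: [0.5587, -0.0073, 0.2674]
ee_rot: [0.641, 0.767, 0.001, 0.002]
ft_force: [0.1, -0.5, -2.0]
grip_width: 0.803
grasp_force: 0.0
```

```bash
python3 - <<'E'
from h import *
c=save("wrist","w3");print(get_obs()["position"],yawx())
print(proj(c,[[.5635,-.038,.155],[.545,.0645,.169]]).round())
E
```

```text
[ 0.55800797 -0.00837981  0.26553825] 100.11913038717965
[[279. 254.]
 [279. 108.]]
```

View pics/w3.png

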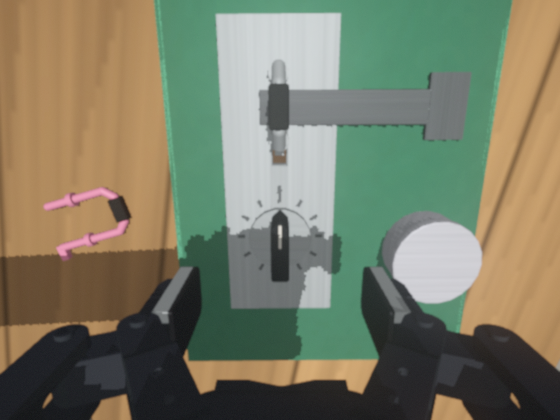

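The nose now points at the long tick (279,190), straight at the shackle. The sleeve centre is at (279,107).

```bash
python3 - <<'E'
from h import *
c=load("w3");s=ray(c,(278.5,106.5),.1715);d=ray(c,(281,247),.155);print(s,d,np.degrees(np.arctan2(*(s-d)[1::-1])))
s[2]=.156;print(tool(s),tool([.545,.0645,.156]),get_obs()["position"])
E
```

```text
[0.544469   0.06549748 0.1715    ] [ 0.56366125 -0.03217701  0.155     ] 101.11653649051166
[ 75.2  -0.4 109.5] [ 7.410e+01 -1.000e-01  1.095e+02] [ 0.55800797 -0.00837981  0.26553825]
```

>>> apply_moves:
  rows:
    - {"x": 25,"y": 0,"z": 0,"ax": 0,"ay": 0,"az": 0,"gripper": 0.2}
    - {"x": 25,"y": 0,"z": 10,"ax": 0,"ay": 0,"az": 0,"gripper": 0.2}
    - {"x": 24,"y": 0,"z": 25,"ax": 0,"ay": 0,"az": 0,"gripper": 0.2}
    - {"x": 0,"y": 0,"z": 30,"ax": 0,"ay": 0,"az": 0,"gripper": 0.2}
    - {"x": 0,"y": 0,"z": 0,"ax": 0,"ay": 0,"az": 0,"gripper": 0.2}

```text
clock: 8.05
position: [0.5415, 0.0644, 0.194]
ee_rot: [0.642, 0.767, -0.003, -0.003]
ft_force: [-0.0, -1.5, -1.5]
grip_width: 0.801
grasp_force: 0.0
```

```bash
python3 - <<'E'
from h import *
print(get_obs()["position"],tool([.5448,.065,.155]),yawx())
E
```

```text
[0.54153343 0.06435975 0.1940374 ] [ 0.   3.7 39. ] 100.18455112075094
```

>>> apply_moves:
  newtons: 40
  rows:
    - {"x": 0,"y": 2,"z": 20,"ax": 0,"ay": 0,"az": 0,"gripper": 0.2}
    - {"x": 0,"y": 0,"z": 17,"ax": 0,"ay": 0,"az": 0,"gripper": 0.2}
    - {"x": 0,"y": 0,"z": 0,"ax": 0,"ay": 0,"az": 0,"gripper": 0.2}
    - {"x": 0,"y": 0,"z": 0,"ax": 0,"ay": 0,"az": 0,"gripper": 0.2}

```text
clock: 8.38
position: [0.5467, 0.0634, 0.1631]
ee_rot: [0.643, 0.766, -0.001, -0.001]
ft_force: [0.4, -0.6, -0.0]
grip_width: 0.802
grasp_force: 0.0
```

```bash
python3 - <<'E'
from h import *
print(get_obs()["position"],tool([.5448,.065,.156]),yawx(),get_obs()["ft_force"])
E
```

```text
[0.54668919 0.06344837 0.1631348 ] [ 1.9 -1.6  7.1] 99.96287467669612 [ 0.42983155 -0.60731191 -0.03300836]
```

>>> apply_moves:
  rows:
    - {"x": 1.5,"y": -1.5,"z": 7,"ax": 0,"ay": 0,"az": 0,"gripper": 0.2}
    - {"x": 0,"y": 0,"z": 0,"ax": 0,"ay": 0,"az": 0,"gripper": 0.6}
    - {"x": 0,"y": 0,"z": 0,"ax": 0,"ay": 0,"az": 0,"gripper": 1}
    - {"x": 0,"y": 0,"z": 0,"ax": 0,"ay": 0,"az": 0,"gripper": 1}
    - {"x": 0,"y": 0,"z": 0,"ax": 0,"ay": 0,"az": 0,"gripper": 1}

```text
clock: 8.8
position: [0.5455, 0.0659, 0.1569]
ee_rot: [0.643, 0.766, 0.0, 0.0]
ft_force: [0.6, 0.3, -0.7]
grip_width: 0.237
grasp_force: 0.0
```

>>> apply_moves:
  rows:
    - {"x": 0,"y": 0,"z": 0,"ax": 0,"ay": 0,"az": 0,"gripper": 1}
    - {"x": 0,"y": 0,"z": 0,"ax": 0,"ay": 0,"az": 0,"gripper": 1}
    - {"x": 0,"y": 0,"z": 0,"ax": 0,"ay": 0,"az": 0,"gripper": 1}

```text
clock: 9.05
position: [0.5453, 0.0659, 0.1567]
ee_rot: [0.643, 0.766, 0.0, 0.0]
ft_force: [-1.6, -1.4, 4.8]
grip_width: 0.141
grasp_force: 42.7
```

>>> apply_moves:
  rows:
    - {"x": 0,"y": 0,"z": -4,"ax": 0,"ay": 0,"az": 0,"gripper": 1}
    - {"x": 0,"y": 0,"z": -4,"ax": 0,"ay": 0,"az": 0,"gripper": 1}
    - {"x": 0,"y": 0,"z": -4,"ax": 0,"ay": 0,"az": 0,"gripper": 1}

```text
clock: 9.3
position: [0.5451, 0.0659, 0.1685]
ee_rot: [0.643, 0.766, -0.0, -0.0]
ft_force: [-0.5, -0.2, -2.1]
grip_width: 0.143
grasp_force: 41.8
```

```bash
python3 - <<'E'
from h import *
o=get_obs();print(o)
E
```

```text
{'clock': 9.3, 'joint_pos': array([ 0.43192354,  0.3065899 , -0.74304678,  1.72753045,  0.22128974,
        1.19387478, -0.19485065]), 'joint_velocities': array([ 0.01767214, -0.04928706, -0.01345886, -0.05905614, -0.03991145,
        0.09158853,  0.02891986]), 'tau': array([ -0.13493787, -49.5744288 ,  -7.57474422, -36.87897563,
         0.10606075,  -0.18248582,  -0.0642485 ]), 'position': array([0.54507521, 0.06593567, 0.16846877]), 'ee_rot': array([ 6.42524509e-01,  7.66265116e-01, -1.02807565e-04, -1.31916705e-04]), 'ft_force': array([-0.54153489, -0.1853118 , -2.07419252]), 'torque': array([ 0.01486059, -0.00493477, -0.01969815]), 'grasp_force': 41.75031781196594, 'grip_width': 0.14250820047479432}
```

Force is -2.1 N, which is just the shackle's weight, so it is coming out freely. Continue up to about 145 mm in total.

>>> apply_moves:
  rows:
    - {"x": 0,"y": 0,"z": -8,"ax": 0,"ay": 0,"az": 0,"gripper": 1}
    - {"x": 0,"y": 0,"z": -8,"ax": 0,"ay": 0,"az": 0,"gripper": 1}
    - {"x": 0,"y": 0,"z": -8,"ax": 0,"ay": 0,"az": 0,"gripper": 1}
    - {"x": 0,"y": 0,"z": -8,"ax": 0,"ay": 0,"az": 0,"gripper": 1}
    - {"x": 0,"y": 0,"z": -12,"ax": 0,"ay": 0,"az": 0,"gripper": 1}

```text
clock: 9.72
position: [0.545, 0.0658, 0.2129]
ee_rot: [0.643, 0.766, -0.0, -0.0]
ft_force: [-0.1, -0.1, -2.2]
grip_width: 0.148
grasp_force: 41.7
```

>>> apply_moves:
  rows:
    - {"x": 0,"y": 0,"z": -20,"ax": 0,"ay": 0,"az": 0,"gripper": 1}
    - {"x": 0,"y": 0,"z": -22,"ax": 0,"ay": 0,"az": 0,"gripper": 1}
    - {"x": 0,"y": 0,"z": -22,"ax": 0,"ay": 0,"az": 0,"gripper": 1}
    - {"x": 0,"y": 0,"z": -16,"ax": 0,"ay": 0,"az": 0,"gripper": 1}
    - {"x": 0,"y": 0,"z": -8,"ax": 0,"ay": 0,"az": 0,"gripper": 1}

```text
clock: 10.13
position: [0.5458, 0.0663, 0.3035]
ee_rot: [0.643, 0.766, 0.001, 0.001]
ft_force: [0.7, 1.0, -1.8]
grip_width: 0.145
grasp_force: 41.8
```

>>> apply_moves:
  rows:
    - {"x": 0,"y": 0,"z": 0,"ax": 0,"ay": 0,"az": 0,"gripper": 1}
    - {"x": 0,"y": 0,"z": 0,"ax": 0,"ay": 0,"az": 0,"gripper": 1}
    - {"x": 0,"y": 0,"z": 0,"ax": 0,"ay": 0,"az": 0,"gripper": 1}
    - {"x": 0,"y": 0,"z": 0,"ax": 0,"ay": 0,"az": 0,"gripper": 1}
    - {"x": 0,"y": 0,"z": 0,"ax": 0,"ay": 0,"az": 0,"gripper": 1}

```text
clock: 10.55
position: [0.5449, 0.0658, 0.2994]
ee_rot: [0.643, 0.766, -0.0, -0.0]
ft_force: [0.1, 0.3, -1.6]
grip_width: 0.145
grasp_force: 41.9
```

```bash
python3 - <<'E'
from h import *
c=save("scene","s4");o=get_obs();print(o["position"],o["ft_force"])
a=cv2.resize(c["color"][120:320,180:430,::-1],None,fx=1.6,fy=1.6);w=save("wrist","w4")["color"][:,:,::-1]
w=cv2.resize(w,(400,300));b=np.zeros((320,800,3),np.uint8);b[:,:400]=a;b[:300,400:]=w;cv2.imwrite("pics/fin.png",b)
E
```

```text
[0.54492494 0.06584767 0.29954901] [ 0.3275386   0.45662822 -1.05363413]
```

View pics/fin.png

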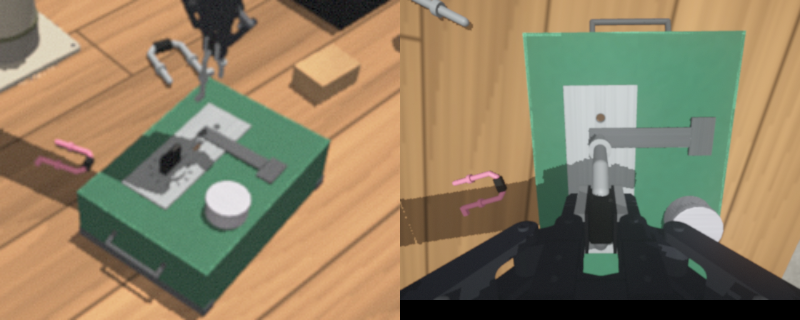

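The shackle is upright in the fingers, about 14 cm up and clear of its holes. The dial at left crop (170,155) is unchanged, and nothing else has moved.

```bash
python3 -c "
from workcell import *
print(hand_in())"
```

```text
the job is handed in; nothing more can be done
None
```

I turned the dial clockwise to the long-tick notch, drew the shackle straight up and handed the job in holding it upright about 14 cm above its seat; the hand-in returned no verdict.

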